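# Nip a truckle on the inspection board and hold the board up to the pointer

## Task

Get the small cheese on the hinged inspection board ready for a look across the counter: with the board still lying flat, slide the jaw by its post until the cheese is pressed firmly between the jaw and the fixed stop. Then take the board by its bar handle, swing it up until it slopes the same as the pointer arm beside it, and finish while still holding it there by the handle, with the cheese still shut between jaw and stop. Leave the pointer and everything else on the counter as they are.

Things in the scene. Friction and masses are not known exactly. Their poses are not given: they have to be found in the camera images.
- jig: Fixed wooden base of the inspection jig, 210 x 340 mm, 22 mm thick, standing on the counter. Origin on the counter under the jig; its +x points away from the handle towards the hinge, +y from the stop towards the jaw, z up. In this frame (mm) the base covers x -90 to 120, y -170 to 170; the hinge line runs along y at x 100, z 31.
- board_hinge (a point): Point on the hinge line of the board (jig frame x 100, y 0, z 31 mm), fixed; axes as the jig. The board is a pale wooden flap 200 mm long (from the hinge towards the handle), 240 mm wide (jig y -110 to 130), 18 mm thick; flat, its top lies 40 mm above the counter. A lip 15 mm high runs across it, its near face 57 mm from the hinge line: the cheese rests against it when the board slopes.
- board (a joint): Hinge angle of the board in rad: 0 lying flat on the base, growing as the handle edge is lifted (limit 1.25). It swings freely and falls back to flat when let go; holding it at the handle takes about 4 N, straight up.
- handle_mid (a point): Middle of the board's round steel bar handle, 14 mm thick, along the hinge direction, 110 mm clear between its end arms, 55 mm out from the board's free edge, only the counter beneath. Flat: bar centre 40 mm above the counter. 255 mm from the hinge line, 9 mm above the board's mid-plane. Axes turn with the board: x along the slope towards the hinge, z square to it. The bar can turn in the grip.
- pointer (a joint): Angle of the pointer arm in rad, measured just like the board's: 0 level, growing as its tip points higher. The board is at the mark when both angles are equal. Set beforehand between about 0.4 and 0.85 and held by friction; do not move it.
- pointer_tip (a point): Free end of the steel pointer arm, a flat bar 200 x 8 x 10 mm that pivots on the board's hinge line, at jig y -142 mm, beside the stop side of the board, in front of a steel arc with ticks. The tip is 200 mm from the hinge line. Axes: x along the arm from tip to pivot, y along the hinge.
- jaw (a joint): Travel of the sliding jaw in m: 0 fully open, growing as the jaw moves towards the stop (jig -y); 0.090 when the truckle is shut between jaw and stop. Limit 0.125. It slides with about 4 N of friction and stays where it is left.
- jaw_face (a point): The jaw's wooden plate, 80 mm wide, 12 mm thick, 46 mm high. This point lies on the board's top, at the middle of the face that looks to the stop; axes as the board's.
- jaw_post (a point): Point to grip on the jaw's square steel post, 20 x 20 mm, on the post's axis, 22 mm behind the jaw's face (jig +y) and 14 mm below the post's top; 122 mm above the counter with the board flat, that is 27 mm above the top of the truckle. Pushing the post towards the stop with 10 to 20 N after contact shuts the jaw firmly.
- stop_face (a point): The fixed wooden stop block on the board, 80 x 20 mm, 45 mm high, parallel to the jaw. This point is the middle of the stop's face that looks to the jaw, 25 mm above the board's top and 100 mm from the hinge line; axes as the board's (y towards the jaw).
- truckle: The small cheese on the board, between stop and jaw: upright cylinder, 70 mm across, 55 mm high, about 0.2 kg, natural rind. Origin at the centre of its underside.
- spare_truckle: Bystander: larger cheese, 86 mm across, 70 mm high, on the counter. Origin under its centre.
- chutney_jar: Bystander: jar with steel cap, 62 mm across, 85 mm high. Origin under its centre.
- brush: Bystander: rind brush lying on the counter beside the jig, on the jaw's side.
- sample_bowl: Bystander: white bowl, 100 mm across, 45 mm high. Origin under its centre.
- small_truckle: Bystander: cheese, 60 mm across, 45 mm high, on the counter beside the handle, jaw side. Origin under its centre.
- honey_jar: Bystander: amber jar, 56 mm across, 70 mm high, on the counter beside the handle, pointer side. Origin under its centre.
Things that resemble listed ones, but are neither listed nor needed, are in the scene too. What is shaped like the truckle but green or purple is not meant.

How it is judged (in metres and radians):
On the way:
1. with the board flat, the truckle is pressed (over 3 N) between jaw and stop (contact force between each of jaw, board_c2 and truckle above 3 N and value of joint board below 0.06 rad), for 0.1 s.
At the end, for the whole second after the job is handed in: Robot's fingers still hold the handle (over 1.5 N), the board is at rest within 0.07 rad (4 degrees) of the pointer's slope, and the truckle stands on the board shut between stop and jaw (within 4 mm along the jaw's travel), resting behind the lip (angle between the x axis of handle_mid and the x axis of pointer_tip, either way round below 0.07 rad and value of joint board above 0.35 rad and velocity of joint board between -0.05 and 0.05 rad/s and (contact force between the fingers and board_c3 above 1.5 N or contact force between the fingers and board_c4 above 1.5 N or contact force between the fingers and board_c5 above 1.5 N) and value of joint jaw between 0.087 and 0.095 m and y of truckle in the frame of stop_face between 0.031 and 0.039 m and z of truckle in the frame of stop_face between -0.033 and -0.015 m and x of truckle in the frame of stop_face between -0.03 and 0.02 m); the arm keeps its last pose, push and grip.
It fails at once if the pointer was moved (tip by over 10 mm) (distance of pointer_tip from where it was at the start of the episode above 0.01 m).
It fails at once if something else on the counter was moved by over 30 mm (distance of any of spare_truckle, chutney_jar, brush, sample_bowl, small_truckle, honey_jar from where it was at the start of the episode above 0.03 m).
It also fails if it takes over 50 s, if anything falls off the work surface, if the arm or the gripper's body presses on something with over 40 N, if the wrist force passes 120 N, or if a joint passes its speed limit or range.

## Robot

A 6-joint arm with a two-finger parallel gripper is mounted at the origin on the work surface. World frame = base frame: x ahead of the robot, y to its left, z up, the work surface at z = 0. Lengths are in mm, angles in degrees, forces in N, time in s.
With the tool pointing down it reaches from about 300 to 850 mm from the base axis. Payload 4.2 kg.
Tool frame: the origin (TCP) lies at the very end of the fingers, on their centre line; the grasp point (between the pads) lies 19 mm behind it (env.grip_point_offset is the distance from the TCP to the grasp point, in mm); z points along the fingers, y is the line along which they close (so a half turn about z gives the same grasp; the last joint's range is limited). The gripper opens to 91 mm and grips with 3 to 60 N. Pads are 32 mm wide; open, the fingers measure 118 mm over their backs; the gripper's body (76 mm by 178 mm) begins 60 mm behind the grasp point.
Start: joints at [64.286, 18.312, 89.639, -0, 72.044, -1.146], TCP at [239.078, 522.958, 213.976] pointing down, gripper open.
Joint ranges: [-177.97, 177.97], [-48.28, 115.42], [12.27, 149.76], [-77.06, 257.06], [2.81, 150.46], [-146.56, 146.56]. Speed limits (degrees/s): [147.25, 147.25, 180, 180, 180, 180].

## Interface

Orientations are given as [roll, pitch, yaw] about the fixed x, y, z axes, in that order (R = Rz(yaw) Ry(pitch) Rx(roll)).
In Python, from workcell import env gives the robot as it stands. The module is installed in compiled form; this text tells all that it offers.
- The arm moves only by the tool arm_command, never from a script. Its argument "rows" is a list of rows, each an object with "delta_pos": the shift along the tool's x, y, z in mm, a list of three; "roll": the turn about the tool's z in units of 5 degrees (1.0 is 5 degrees); "jaw": the opening in per cent of the stroke, from 0 (shut) to 100 (fully open). A call has 1 to 20 rows; each row is the pose to reach, as a shift and turn from the pose commanded when the call began, along the tool's axes at that moment; what a row does not reach only later rows make up. A row lasts 1/12 s, in which the tool goes at most 41.7 mm and 7.16 degrees, less where a joint would pass 70% of its speed; a pose out of reach is approached as far as the arm can. A call with a gripper value outside its range is refused whole. The fingers move at their own pace and stop on an object; "squeeze" is the grip in N (left out, the last holds). Time passes only in rows, so rows that repeat a pose let the fingers close. It gives the time, the measured TCP pose, the force, the opening and the grip force at its end, in the units of the state.
- env.state(): the state, without advancing time (a new reading comes with each control period).
- env.grab_frame(name): name is "side" or "top"; returns a dict with "img" (384x512x3 uint8, blue, green, red), "z_map" (384x512 float32, mm along the optical axis (not along the pixel's ray), 0 where there is no reading), "fov_y" (degrees; the focal length in pixels is half the picture's height over the tangent of half this angle, whatever the lens; pixels are square), "cx", "cy" (the principal point, pixels), "R" (3x3) and "t" (3): a world point X has camera coordinates R X + t. Camera axes: x right, y down, z forward; pixel columns grow to the right and rows downward; lengths in mm; the calibration is good to about 2 mm. A picture is of the moment at which its call begins.
- env.job_done(): hands the job in; it is judged then, once.
The state is a dict: "time_s": time; "qpos": joint angles; "qvel": joint speeds; "effort": joint torques, N m; "ee_pos": TCP position; "ee_rot": TCP orientation; "force": force on the tool from outside, world axes, zero at the start; "torque": the same for the moment, N m; "gripper_width": finger opening in mm; "gripper_force": force on a finger pad.
Only numpy, scipy, OpenCV 4.12 (cv2) and the standard library are available. Lean on these libraries where they do the work, as an engineer would, in place of code of your own. Each camera call takes 0.05 s, during which the arm holds its last target. There are 200 camera calls.

## Working session

There is one attempt and no reset: what is moved stays moved. The work goes in short steps, Python scripts to look and compute and a tool call to move; the robot and the scene stay as the last step left them, time stands still between calls to the robot, and variables do not carry over. Pictures are saved under pics/ and viewed, at most 10 in all, crops included, and the job is handed in when it is done.

Besides the shell and the picture viewer there is one more tool, called as name([rows], argument=value, ...), one row to a line, values as JSON. arm_command: Moves the arm, as the interface text tells. Its arguments: {"type":"object","properties":{"rows":{"type":"array"},"squeeze":{"type":"number"}},"required":["rows"]}

```bash
mkdir -p pics; cat > h.py <<'E'
import numpy as np, cv2
from workcell import env
def grab(n):
    f=env.grab_frame(n); h=f["img"].shape[0]; f["f"]=h/2/np.tan(np.radians(f["fov_y"])/2); f["R"]=np.array(f["R"]); f["t"]=np.array(f["t"]); return f
def pts(f):
    h,w=f["z_map"].shape; u,v=np.meshgrid(np.arange(w),np.arange(h)); z=f["z_map"].astype(float)
    c=np.stack([(u-f["cx"])/f["f"]*z,(v-f["cy"])/f["f"]*z,z],-1)
    P=(c-f["t"])@f["R"]; P[z==0]=np.nan; return P
def ray(f,u,v,zw):
    d=f["R"].T@np.array([(u-f["cx"])/f["f"],(v-f["cy"])/f["f"],1]); o=-f["R"].T@f["t"]; return o+d*(zw-o[2])/d[2]
E
python3 - <<'E'
from h import *
for n in("top","side"):
    f=grab(n); np.savez(f"{n}.npz",**f); cv2.imwrite(f"pics/{n}0.png",f["img"]); print(n,f["f"],-f["R"].T@f["t"],f["R"][2])
print(env.state(), env.grip_point_offset)
E
```

```text
top 468.13012479992744 [ 404.51748353   32.03812399 1458.95868909] [ 0.10682936  0.02656888 -0.99392232]
side 387.6452662743284 [  91.36938452 -533.12457506  797.1480467 ] [ 0.47276076  0.55999551 -0.68036924]
{'time_s': 0.1, 'qpos': array([ 6.42853007e+01,  1.83471796e+01,  8.96973169e+01, -1.10406307e-03,
        7.20416556e+01, -1.14400611e+00]), 'qvel': array([ 0.01074694, -0.03609444, -0.23442522,  0.0528245 , -0.10648137,
        0.11452974]), 'effort': array([ 6.48444111e-04, -4.13333559e+01, -2.32509166e+01,  7.30598811e-02,
        4.21946088e-02, -4.13823591e-05]), 'ee_pos': array([238.89839706, 522.55869191, 213.22656135]), 'ee_rot': array([-1.79913844e+02, -6.70502910e-04,  1.55429648e+02]), 'force': array([-0.10731073,  0.4026016 , -0.52435011]), 'torque': array([-0.01117449, -0.02676183, -0.01916703]), 'gripper_force': 0.0, 'gripper_width': 91.46337186791528} 18.8
```

View pics/top0.png

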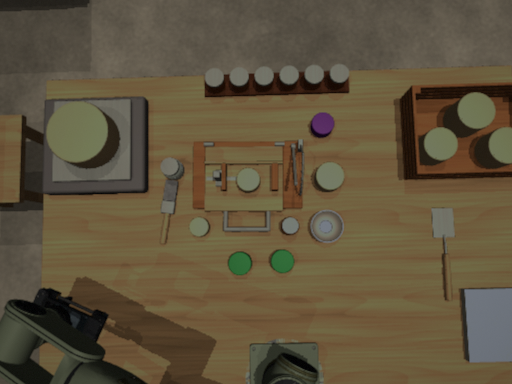

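View pics/side0.png

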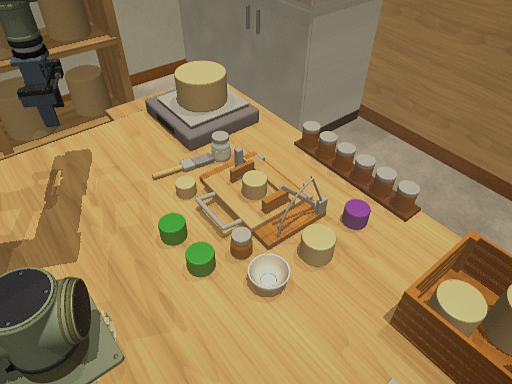

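The top view shows the jig at columns 193–302, rows 141–210. Its handle is at (246,228), the jaw and post at about (220,178), the truckle at (248,180), the stop at (275,178) and the pointer and arc at (297,165). The honey jar is at (290,226) and the small truckle at (199,227). The side view shows the same layout: truckle (254,185), post (239,157), pointer about (295,205).

Candidates for the truckle in the top view are (248,180) on the board, (199,227) and (330,177) on the counter, green (240,263) and (282,261), and purple (322,125). Only (248,180) stands on the board between jaw and stop.

```bash
python3 - <<'E'
from h import *
f=dict(np.load("top.npz"));g=dict(np.load("side.npz"))
a=cv2.resize(f["img"][130:245,180:315],None,fx=4.4,fy=4.4,interpolation=cv2.INTER_CUBIC)
b=cv2.resize(g["img"][140:265,170:335],None,fx=4.5,fy=4.5,interpolation=cv2.INTER_CUBIC)
cv2.imwrite("pics/tc.png",a);cv2.imwrite("pics/sc.png",b)
P=pts(f)
# wood base mask: heights
for z0,z1,n in((17,27,'base'),(36,44,'board'),(90,99,'truckle'),(125,150,'post')):
    m=(P[...,2]>z0)&(P[...,2]<z1); m[:135]=0;m[245:]=0;m[:,:188]=0;m[:,310:]=0
    k,lab,st,c=cv2.connectedComponentsWithStats(m.astype(np.uint8))
    for i in range(1,k):
        if st[i,4]>8:
            q=P[lab==i]; r=cv2.minAreaRect(q[:,:2].astype(np.float32)); print(n,st[i],np.round(q.mean(0),1),np.round(r[0],1),np.round(r[1],1),round(r[2],2))
E
```

```text
base [193 141  20  67 694] [621.4 247.   21.8] [620.2 237.6] [ 57.7 208.7] 87.72
base [214 141  61   5 264] [713.7 103.6  21.9] [713.5 105. ] [188.   14.7] 88.49
base [283 141  20  67 932] [604.3 -40.7  22.1] [613.  -43.7] [ 59.1 207.5] 88.4
board [204 141  81  20 972] [680.4 103.4  39.9] [686.3 104.9] [247.8  60.7] 88.53
board [292 143   4   7  18] [697.8 -48.3  40.2] [696.2 -48.3] [ 9.5 19.6] 88.43
board [ 205  164   79   67 2344] [560.8 110.7  40. ] [543.7 108.3] [240.3 202.4] 88.36
board [198 217  12  15  43] [467.  229.1  41.8] [466.8 228.4] [47.9 21.5] 40.32
board [190 220   9  10  27] [460.9 260.6  41.7] [460.8 261.1] [20.8 22.7] 32.56
board [196 229   5   7  16] [438.4 248.5  41.6] [439.1 248.8] [18.4 12.5] 0.78
board [202 229   4   7  10] [438.2 231.6  40.3] [438.3 230.8] [ 8.4 18.9] 78.29
truckle [237 167  24  24 382] [591.3  91.   94.7] [591.6  89.9] [67.9 67.3] 25.33
post [294 166   3   8  21] [607.7 -45.3 136.1] [608.1 -45.1] [ 6.  23.7] 85.5
post [213 170   8   8  57] [603.1 180.1 134. ] [603.4 180.2] [20.4 19.6] 89.6
post [301 170   3  12  24] [589.6 -65.1 136.9] [590.8 -64.3] [29.9  6.2] 0.88
```

View pics/tc.png

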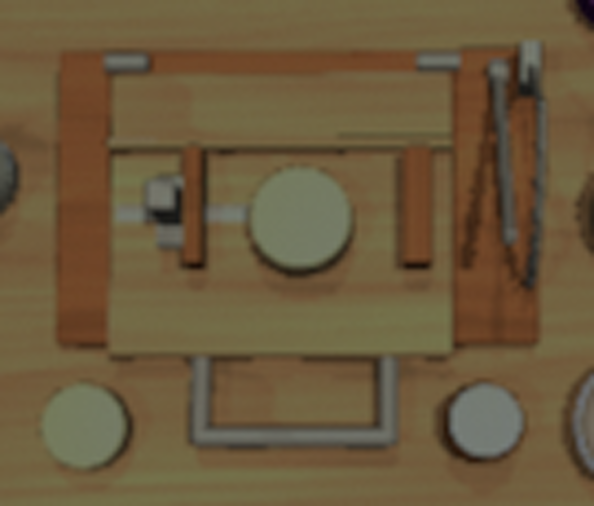

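View pics/sc.png

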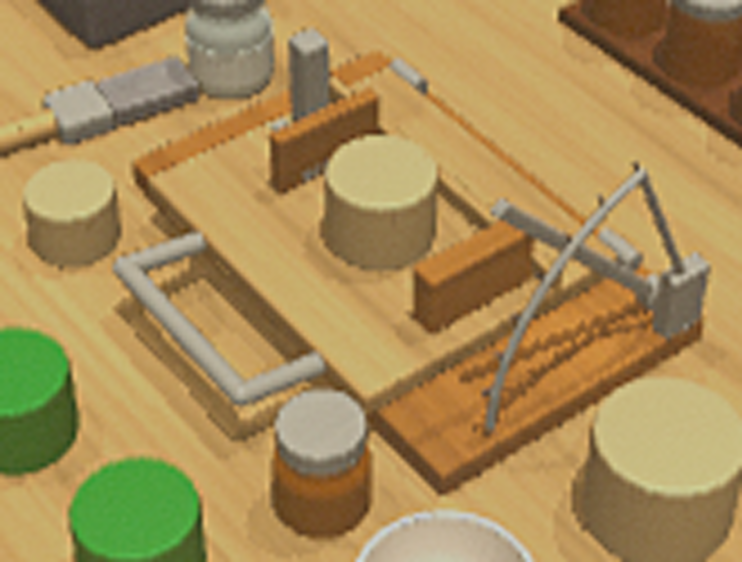

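The crops confirm it: the cream truckle in the top crop at (300,220) stands between the jaw (193,205) and the stop (417,205). The post is at (162,198), the bar spans (195–395, 437), and the pointer arm runs from (497,70) to its tip at (512,240). Next I'll refine the pointer angle, handle and jig pose.

```bash
cat > m.py <<'E'
from h import *
yaw=np.radians(-1.45); O=np.array([601.5,97.,0])
X=np.array([np.cos(yaw),np.sin(yaw),0]);Y=np.array([-np.sin(yaw),np.cos(yaw),0])
def jig(P): d=P-O; return np.stack([d@X,d@Y,P[...,2]],-1)
def world(x,y,z): return O+x*X+y*Y+np.array([0,0,z])
E
python3 - <<'E'
from m import *
for n in("top","side"):
    f=dict(np.load(n+".npz")); J=jig(pts(f)); f["img"]
    def s(m): return J[m]
    x,y,z=J[...,0],J[...,1],J[...,2]
    q=s((abs(y+142)<9)&(z>60)&(x>-90)&(x<100)); 
    r=np.hypot(q[:,0]-100,q[:,2]-31); a=np.arctan2(q[:,2]-31,100-q[:,0])
    k=(r>60)&(r<205); print(n,"pointer",k.sum(),np.median(a[k]),a[k].std(),np.percentile(q[k,1],[5,50,95]),r[k].max())
    for lo,hi in((60,100),(100,150),(150,205)):
        kk=(r>lo)&(r<hi); print("  ",lo,np.percentile(a[kk],[10,50,90]) if kk.any() else None)
    b=s((abs(x+155)<12)&(abs(y)<80)&(z>25)&(z<60)); print("bar",len(b),b.mean(0),b.min(0),b.max(0))
    b=s((z>36)&(z<44)&(abs(y)<100)&(x<0)&(x>-130)); print("board y/x",b.min(0),b.max(0))
    b=s((z>17)&(z<26)&(abs(y)<180)&(x>-110)&(x<140)); print("base",np.percentile(b,[.5,99.5],axis=0))
    b=s((z>128)&(z<142)&(y>50)&(y<110)&(abs(x)<30)); print("post",len(b),b.mean(0),b.min(0),b.max(0))
    b=s((z>90)&(z<99)&(abs(x)<50)&(abs(y)<50)); print("truckle",len(b),b.mean(0),(b.min(0)+b.max(0))/2)
    b=s((z>78)&(z<90)&(abs(x)<50)&(y<-20)&(y>-100)); print("stop",len(b),np.percentile(b,[2,50,98],axis=0))
    b=s((z>80)&(z<90)&(abs(x)<50)&(y>30)&(y<100)); print("jaw",len(b),np.percentile(b,[2,50,98],axis=0))
E
```

```text
top pointer 89 0.8617674283313697 0.02697581241061239 [-145.27218889 -141.83546083 -138.14659839] 201.0385470163257
   60 [0.865423   0.88747719 0.92690972]
   100 [0.85302845 0.86625372 0.88365733]
   150 [0.82056876 0.8514373  0.86437955]
bar 205 [-154.47641468   -1.61762985   45.98214263] [-160.04886018  -70.71198788   37.55315659] [-144.46421867   68.29278236   56.95037358]
board y/x [-129.61540099  -98.19730926   36.00771898] [-0.52243177 99.99675358 43.98264825]
base [[ -88.58374511 -169.03361165   17.13476984]
 [ 119.07576781  168.7576314    25.89966443]]
post 51 [  0.16758432  83.47928927 134.85490892] [-10.05552218  72.95683399 128.05571772] [  9.67638983  93.5351469  141.22240379]
truckle 382 [-10.09176621  -6.28224705  94.74231017] [-9.62661449 -7.23529564 94.52279854]
stop 185 [[-39.65009224 -94.39608006  78.3262768 ]
 [ -1.24501966 -85.42806325  84.78248057]
 [ 37.64069435 -22.3771175   89.28371935]]
jaw 101 [[-37.06616691  62.63924237  81.00611092]
 [ -1.73410656  68.31640848  85.41662724]
 [ 38.26722372  81.08976724  89.75983238]]
side pointer 119 0.8376177569001777 0.
[... 327 characters left out ...]
653    50.25547099]
board y/x [-129.95377314  -99.9137373    36.02910045] [-0.64153865 99.6504914  43.99185882]
base [[ -90.48002389 -168.3183669    17.45075038]
 [ 121.37928617  170.99300933   25.79345321]]
post 43 [ -0.51002383  83.86175676 134.29319252] [ -9.29522952  75.31068512 128.09849441] [ 11.18707196  95.83739498 138.70019214]
truckle 342 [-10.32501597  -6.4546164   94.68701787] [-8.54924691 -3.11935921 94.4313708 ]
stop 236 [[-37.95695146 -92.89544297  78.21908354]
 [ -9.87722834 -81.33622782  84.2646493 ]
 [ 31.46987256 -25.33336691  88.77056943]]
jaw 120 [[-37.4876487   63.13850295  80.17687433]
 [ -2.92990427  67.84381979  85.3104552 ]
 [ 38.74038051  84.74057207  88.55007386]]
```

arm_command([
  {"delta_pos": [-474, -159.5, 0], "roll": -4.62, "jaw": 100},
  {"delta_pos": [-474, -159.5, 0], "roll": -4.62, "jaw": 60},
  {"delta_pos": [-474, -159.5, 0], "roll": -4.62, "jaw": 60},
  {"delta_pos": [-474, -159.5, 0], "roll": -4.62, "jaw": 60},
  {"delta_pos": [-474, -159.5, 0], "roll": -4.62, "jaw": 60},
  {"delta_pos": [-474, -159.5, 0], "roll": -4.62, "jaw": 60},
  {"delta_pos": [-474, -159.5, 0], "roll": -4.62, "jaw": 60},
  {"delta_pos": [-474, -159.5, 0], "roll": -4.62, "jaw": 60},
  {"delta_pos": [-474, -159.5, 0], "roll": -4.62, "jaw": 60},
  {"delta_pos": [-474, -159.5, 0], "roll": -4.62, "jaw": 60},
  {"delta_pos": [-474, -159.5, 0], "roll": -4.62, "jaw": 60},
  {"delta_pos": [-474, -159.5, 0], "roll": -4.62, "jaw": 60},
  {"delta_pos": [-474, -159.5, 0], "roll": -4.62, "jaw": 60},
  {"delta_pos": [-474, -159.5, 0], "roll": -4.62, "jaw": 60},
  {"delta_pos": [-474, -159.5, 0], "roll": -4.62, "jaw": 60},
  {"delta_pos": [-474, -159.5, 0], "roll": -4.62, "jaw": 60},
  {"delta_pos": [-474, -159.5, 0], "roll": -4.62, "jaw": 60},
  {"delta_pos": [-474, -159.5, 0], "roll": -4.62, "jaw": 60},
])

```text
time_s: 1.6
ee_pos: [602.8, 182.2, 214.3]
ee_rot: [180.0, 0.0, 178.7]
force: [-0.1, 0.5, 0.4]
gripper_width: 54.7
gripper_force: 0.0
```

arm_command([
  {"delta_pos": [-1, -1.5, 35], "roll": 0, "jaw": 60},
  {"delta_pos": [-1, -1.5, 70], "roll": 0, "jaw": 60},
  {"delta_pos": [-1, -1.5, 95], "roll": 0, "jaw": 60},
  {"delta_pos": [-1, -1.5, 110], "roll": 0, "jaw": 60},
  {"delta_pos": [-1, -1.5, 110], "roll": 0, "jaw": 60},
  {"delta_pos": [-1, -1.5, 110], "roll": 0, "jaw": 0},
  {"delta_pos": [-1, -1.5, 110], "roll": 0, "jaw": 0},
  {"delta_pos": [-1, -1.5, 110], "roll": 0, "jaw": 0},
  {"delta_pos": [-1, -1.5, 110], "roll": 0, "jaw": 0},
  {"delta_pos": [-1, -1.5, 110], "roll": 0, "jaw": 0},
  {"delta_pos": [-1, -1.5, 110], "roll": 0, "jaw": 0},
  {"delta_pos": [-1, -1.5, 110], "roll": 0, "jaw": 0},
  {"delta_pos": [-1, -1.5, 110], "roll": 0, "jaw": 0},
], squeeze=30)

```text
time_s: 2.68
ee_pos: [605.4, 180.3, 105.2]
ee_rot: [179.9, 0.1, 178.5]
force: [-1.0, 3.9, 5.8]
gripper_width: 20.2
gripper_force: 30.0
```

arm_command([
  {"delta_pos": [0, -8, 0], "roll": 0, "jaw": 0},
  {"delta_pos": [0, -16, 0], "roll": 0, "jaw": 0},
  {"delta_pos": [0, -24, 0], "roll": 0, "jaw": 0},
  {"delta_pos": [0, -32, 0], "roll": 0, "jaw": 0},
  {"delta_pos": [0, -38, 0], "roll": 0, "jaw": 0},
  {"delta_pos": [0, -44, 0], "roll": 0, "jaw": 0},
  {"delta_pos": [0, -50, 0], "roll": 0, "jaw": 0},
  {"delta_pos": [0, -54, 0], "roll": 0, "jaw": 0},
  {"delta_pos": [0, -57, 0], "roll": 0, "jaw": 0},
  {"delta_pos": [0, -60, 0], "roll": 0, "jaw": 0},
  {"delta_pos": [0, -60, 0], "roll": 0, "jaw": 0},
  {"delta_pos": [0, -60, 0], "roll": 0, "jaw": 0},
])

```text
time_s: 3.68
ee_pos: [604.0, 119.9, 105.2]
ee_rot: [179.9, 0.1, 178.5]
force: [-1.3, 3.8, 6.9]
gripper_width: 19.6
gripper_force: 30.0
```

arm_command([
  {"delta_pos": [0, -2, 0], "roll": 0, "jaw": 0},
  {"delta_pos": [0, -4, 0], "roll": 0, "jaw": 0},
  {"delta_pos": [0, -5, 0], "roll": 0, "jaw": 0},
  {"delta_pos": [0, -6, 0], "roll": 0, "jaw": 0},
  {"delta_pos": [0, -6, 0], "roll": 0, "jaw": 0},
  {"delta_pos": [0, -6, 0], "roll": 0, "jaw": 0},
])

```text
time_s: 4.18
ee_pos: [603.9, 115.4, 105.2]
ee_rot: [179.8, 0.1, 178.5]
force: [-0.4, 8.5, 5.5]
gripper_width: 19.8
gripper_force: 30.0
```

arm_command([
  {"delta_pos": [0, -1, 0], "roll": 0, "jaw": 0},
  {"delta_pos": [0, -2, 0], "roll": 0, "jaw": 0},
  {"delta_pos": [0, -2, 0], "roll": 0, "jaw": 0},
  {"delta_pos": [0, -2, 0], "roll": 0, "jaw": 0},
])

```text
time_s: 4.52
ee_pos: [603.9, 115.3, 105.2]
ee_rot: [179.6, 0.1, 178.5]
force: [-0.8, 13.9, 4.9]
gripper_width: 19.8
gripper_force: 30.0
```

arm_command([
  {"delta_pos": [0, -1, 0], "roll": 0, "jaw": 0},
  {"delta_pos": [0, -2, 0], "roll": 0, "jaw": 0},
  {"delta_pos": [0, -2, 0], "roll": 0, "jaw": 0},
  {"delta_pos": [0, -2, 0], "roll": 0, "jaw": 0},
  {"delta_pos": [0, -2, 0], "roll": 0, "jaw": 0},
])

```text
time_s: 4.93
ee_pos: [603.9, 115.1, 105.2]
ee_rot: [179.4, 0.2, 178.5]
force: [-1.1, 18.4, 4.7]
gripper_width: 20.0
gripper_force: 30.0
```

arm_command([
  {"delta_pos": [0, 0, 0], "roll": 0, "jaw": 50},
  {"delta_pos": [0, 0, 0], "roll": 0, "jaw": 50},
  {"delta_pos": [0, 0, 0], "roll": 0, "jaw": 50},
  {"delta_pos": [0, 0, 0], "roll": 0, "jaw": 50},
  {"delta_pos": [0, 2, -30], "roll": 0, "jaw": 50},
  {"delta_pos": [0, 2, -65], "roll": 0, "jaw": 50},
  {"delta_pos": [0, 2, -100], "roll": 0, "jaw": 50},
  {"delta_pos": [0, 2, -110], "roll": 0, "jaw": 50},
  {"delta_pos": [0, 2, -110], "roll": 0, "jaw": 50},
])

```text
time_s: 5.68
ee_pos: [604.8, 110.9, 217.4]
ee_rot: [180.0, 0.4, 178.5]
force: [-0.2, 0.6, -0.3]
gripper_width: 45.5
gripper_force: 0.0
```

```bash
python3 - <<'E'
from m import *
for n in("top","side"):
    f=grab(n); J=jig(pts(f)); np.savez(n+"1.npz",**f)
    x,y,z=J[...,0],J[...,1],J[...,2]
    b=J[(z>92)&(z<99)&(abs(x)<50)&(abs(y+40)<50)]; print(n,"truckle",len(b),b.mean(0),b.min(0),b.max(0))
    b=J[(z>128)&(z<142)&(abs(y-15)<25)&(abs(x)<20)]; print("post",len(b),b.mean(0) if len(b) else 0)
    b=J[(z>78)&(z<90)&(abs(x)<45)&(y<-20)&(y>-110)]; print("stop",np.percentile(b[:,1],[2,25,50,75,98]))
    cv2.imwrite(f"pics/{n}1.png",cv2.resize(f["img"][130:265,170:335],None,fx=4.4,fy=4.4))
s=env.state();print(s["ee_pos"],s["ee_rot"],s["qpos"],world(-155,0,0))
E
```

```text
top truckle 111 [-22.01510807 -39.07867722  95.11661322] [-44.14780339 -85.33218778  92.2871557 ] [-5.7237929  -5.85005843 98.88315927]
post 7 [ -8.46511171  15.97925253 134.10539305]
stop [-94.37664091 -91.32194947 -85.44844566 -79.53720119 -28.02992382]
side truckle 354 [-10.79065896 -38.6451797   94.86789523] [-45.07412104 -72.49870275  92.05717176] [25.87373059  9.99997286 98.70162421]
post 47 [ -0.36816092  17.43100271 134.38799331]
stop [-93.41478131 -88.56601347 -79.9843473  -69.76566352 -30.86304697]
[602.44066864 110.69710497 212.88710873] [-1.79963382e+02 -9.22666632e-02  1.78504658e+02] [ 9.34625255e+00  2.18047176e+01  8.44932566e+01 -1.93789350e-02
  7.37995341e+01 -7.91530124e+01] [446.54963286 100.92220879   0.        ]
```

View pics/side1.png

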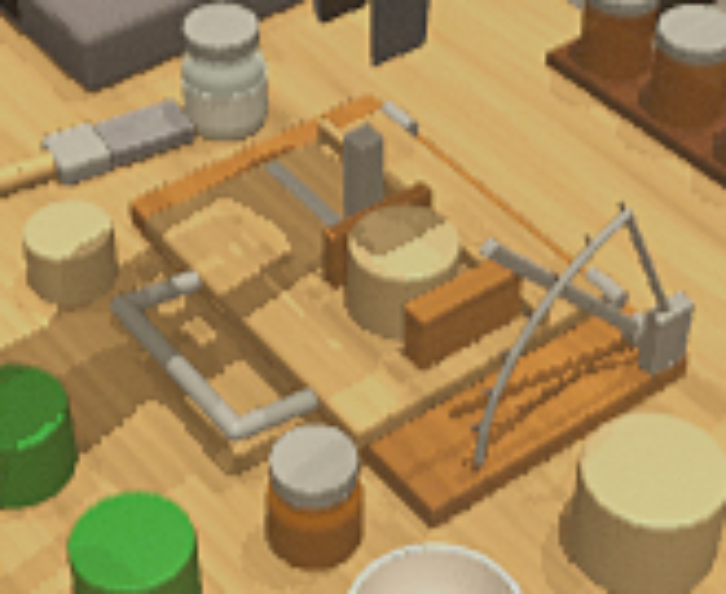

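The jaw is shut: the truckle at (400,270) touches the jaw plate (340,255) and the stop (460,310), and the fixture and pointer look unmoved. Next is the handle.

arm_command([
  {"delta_pos": [155.7, -14, 0], "roll": 18, "jaw": 50},
  {"delta_pos": [155.7, -14, 0], "roll": 18, "jaw": 50},
  {"delta_pos": [155.7, -14, 0], "roll": 18, "jaw": 50},
  {"delta_pos": [155.7, -14, 0], "roll": 18, "jaw": 50},
  {"delta_pos": [155.7, -14, 0], "roll": 18, "jaw": 50},
  {"delta_pos": [155.7, -14, 0], "roll": 18, "jaw": 50},
  {"delta_pos": [155.7, -14, 0], "roll": 18, "jaw": 50},
  {"delta_pos": [155.7, -14, 0], "roll": 18, "jaw": 50},
  {"delta_pos": [155.7, -14, 0], "roll": 18, "jaw": 50},
  {"delta_pos": [155.7, -14, 0], "roll": 18, "jaw": 50},
  {"delta_pos": [155.7, -14, 0], "roll": 18, "jaw": 50},
  {"delta_pos": [155.7, -14, 0], "roll": 18, "jaw": 50},
  {"delta_pos": [155.7, -14, 0], "roll": 18, "jaw": 50},
  {"delta_pos": [155.7, -14, 0], "roll": 18, "jaw": 50},
  {"delta_pos": [155.7, -14, 0], "roll": 18, "jaw": 50},
  {"delta_pos": [155.7, -14, 0], "roll": 18, "jaw": 50},
  {"delta_pos": [155.7, -14, 0], "roll": 18, "jaw": 50},
])

```text
time_s: 7.2
ee_pos: [446.7, 101.2, 213.2]
ee_rot: [-179.9, 0.0, 88.6]
force: [-0.2, 0.2, 0.6]
gripper_width: 45.7
gripper_force: 0.0
```

arm_command([
  {"delta_pos": [0, 0, 35], "roll": 0, "jaw": 50},
  {"delta_pos": [0, 0, 70], "roll": 0, "jaw": 50},
  {"delta_pos": [0, 0, 105], "roll": 0, "jaw": 50},
  {"delta_pos": [0, 0, 135], "roll": 0, "jaw": 50},
  {"delta_pos": [0, 0, 160], "roll": 0, "jaw": 50},
  {"delta_pos": [0, 0, 180], "roll": 0, "jaw": 50},
  {"delta_pos": [0, 0, 192], "roll": 0, "jaw": 50},
  {"delta_pos": [0, 0, 192], "roll": 0, "jaw": 50},
  {"delta_pos": [0, 0, 192], "roll": 0, "jaw": 50},
  {"delta_pos": [0, 0, 192], "roll": 0, "jaw": 0},
  {"delta_pos": [0, 0, 192], "roll": 0, "jaw": 0},
  {"delta_pos": [0, 0, 192], "roll": 0, "jaw": 0},
  {"delta_pos": [0, 0, 192], "roll": 0, "jaw": 0},
  {"delta_pos": [0, 0, 192], "roll": 0, "jaw": 0},
  {"delta_pos": [0, 0, 192], "roll": 0, "jaw": 0},
  {"delta_pos": [0, 0, 192], "roll": 0, "jaw": 0},
], squeeze=25)

```text
time_s: 8.53
ee_pos: [447.8, 101.4, 22.5]
ee_rot: [179.9, -0.0, 88.5]
force: [0.0, 0.0, 4.1]
gripper_width: 13.3
gripper_force: 25.0
```

```bash
python3 - <<'E'
import numpy as np
for t in np.r_[np.linspace(0,0.825,20)[1:]]:
    print(round(t,3),"y %.1f z %.1f"%(-255*np.cos(t)+9*np.sin(t)+255,255*np.sin(t)+9*np.cos(t)-9))
E
```

```text
0.043 y 0.6 z 11.1
0.087 y 1.7 z 22.1
0.13 y 3.3 z 33.0
0.174 y 5.4 z 43.9
0.217 y 7.9 z 54.7
0.261 y 10.9 z 65.4
0.304 y 14.4 z 75.9
0.347 y 18.3 z 86.3
0.391 y 22.7 z 96.5
0.434 y 27.4 z 106.4
0.478 y 32.7 z 116.2
0.521 y 38.3 z 125.7
0.564 y 44.4 z 135.0
0.608 y 50.8 z 144.0
0.651 y 57.7 z 152.7
0.695 y 64.9 z 161.2
0.738 y 72.4 z 169.3
0.782 y 80.3 z 177.0
0.825 y 88.6 z 184.4
```

arm_command([
  {"delta_pos": [0, 0.2, -5], "roll": 0, "jaw": 0},
  {"delta_pos": [0, 1.1, -16], "roll": 0, "jaw": 0},
  {"delta_pos": [0, 1.7, -22.1], "roll": 0, "jaw": 0},
  {"delta_pos": [0, 3.3, -33], "roll": 0, "jaw": 0},
  {"delta_pos": [0, 5.4, -43.9], "roll": 0, "jaw": 0},
  {"delta_pos": [0, 7.9, -54.7], "roll": 0, "jaw": 0},
  {"delta_pos": [0, 10.9, -65.4], "roll": 0, "jaw": 0},
  {"delta_pos": [0, 14.4, -75.9], "roll": 0, "jaw": 0},
  {"delta_pos": [0, 18.3, -86.3], "roll": 0, "jaw": 0},
  {"delta_pos": [0, 22.7, -96.5], "roll": 0, "jaw": 0},
  {"delta_pos": [0, 25, -101.5], "roll": 0, "jaw": 0},
  {"delta_pos": [0, 27.4, -106.4], "roll": 0, "jaw": 0},
  {"delta_pos": [0, 27.4, -106.4], "roll": 0, "jaw": 0},
])

```text
time_s: 9.62
ee_pos: [473.6, 100.7, 128.4]
ee_rot: [-179.9, -0.0, 88.5]
force: [-1.8, 1.3, -4.4]
gripper_width: 13.3
gripper_force: 25.0
```

arm_command([
  {"delta_pos": [0, 2.6, -4.9], "roll": 0, "jaw": 0},
  {"delta_pos": [0, 5.3, -9.8], "roll": 0, "jaw": 0},
  {"delta_pos": [0, 10.9, -19.3], "roll": 0, "jaw": 0},
  {"delta_pos": [0, 17, -28.6], "roll": 0, "jaw": 0},
  {"delta_pos": [0, 23.4, -37.6], "roll": 0, "jaw": 0},
  {"delta_pos": [0, 30.3, -46.3], "roll": 0, "jaw": 0},
  {"delta_pos": [0, 37.5, -54.8], "roll": 0, "jaw": 0},
  {"delta_pos": [0, 45, -62.9], "roll": 0, "jaw": 0},
  {"delta_pos": [0, 52.9, -70.6], "roll": 0, "jaw": 0},
  {"delta_pos": [0, 57, -74.4], "roll": 0, "jaw": 0},
  {"delta_pos": [0, 61.2, -78], "roll": 0, "jaw": 0},
  {"delta_pos": [0, 61.2, -78], "roll": 0, "jaw": 0},
  {"delta_pos": [0, 61.2, -78], "roll": 0, "jaw": 0},
  {"delta_pos": [0, 61.2, -78], "roll": 0, "jaw": 0},
])

```text
time_s: 10.78
ee_pos: [531.3, 99.3, 207.7]
ee_rot: [-179.5, -0.0, 88.5]
force: [-11.9, 1.5, 9.2]
gripper_width: 13.1
gripper_force: 25.0
```

```bash
python3 - <<'E'
from m import *
s=env.state();print(s["ee_pos"],s["force"],s["gripper_force"],s["gripper_width"])
for n in("top","side"):
    f=grab(n); J=jig(pts(f)); x,y,z=J[...,0],J[...,1],J[...,2]
    r=np.hypot(x-100,z-31); a=np.arctan2(z-31,100-x)
    for nm,c in(("pointer",(abs(y+142)<9)&(r>60)&(r<205)&(z>60)),("pointer_far",(abs(y+142)<9)&(r>150)&(r<205)&(z>60))): print(n,nm,c.sum(),np.percentile(a[c],[10,50,90]))
    # board-top: perpendicular offset 9 from hinge plane
    c=(y>-100)&(y<120)&(r>40)&(r<210)&(z>45)&(a-9/r>.65)&(a-9/r<1.0)
    q=(r*np.sin(a-0.825)); e=c&(abs(q-9)<8)
    if e.sum()>30:
        k=np.polyfit(100-x[e],z[e],1); print("board plane",e.sum(),np.arctan(k[0]),np.median((a-np.arcsin(9/r))[e]))
    # in board frame
    t=.825; u=(100-x)*np.cos(t)+(z-31)*np.sin(t); w=-(100-x)*-np.sin(t)*-1+(z-31)*np.cos(t)-9
    b=(abs(w-55)<4)&(u>40)&(u<170)&(abs(y+40)<60); 
    if b.any(): print("truckle top u,y,w",u[b].min(),u[b].max(),y[b].min(),y[b].max(),np.median(w[b]),b.sum())
    b=(abs(w-96)<6)&(abs(u-100)<20)&(abs(y-15)<30)
    if b.any(): print("post",y[b].mean(),u[b].mean(),b.sum())
    if n=="side": cv2.imwrite("pics/side2.png",cv2.resize(f["img"][100:265,170:355],None,fx=3.6,fy=3.6))
E
```

```text
[531.29804899  99.27264253 207.72010837] [-11.87301535   1.49194552   9.19665109] 25.000315010547638 13.112803224460622
top pointer 125 [0.84130545 0.87006457 2.88676729]
top pointer_far 74 [0.83897081 0.86873157 2.90430163]
board plane 518 0.7848398901402905 0.8039079153999289
truckle top u,y,w 83.4757020417451 148.15680754936676 -73.39196959379824 19.98974564417357 52.87371972963598 184
post 15.495418833723487 105.97379402445101 28
side pointer 177 [0.81161963 0.85651693 2.94784264]
side pointer_far 114 [0.81791062 2.86631388 2.97139157]
board plane 438 0.7623281419009715 0.8185573629690401
truckle top u,y,w 89.90504888134575 146.16663940970733 -70.61977948597755 18.625166929521892 53.151541641263435 56
post 15.387756643077573 107.91304098128857 15<stdin>:11: RuntimeWarning: invalid value encountered in arcsin
```

View pics/side2.png

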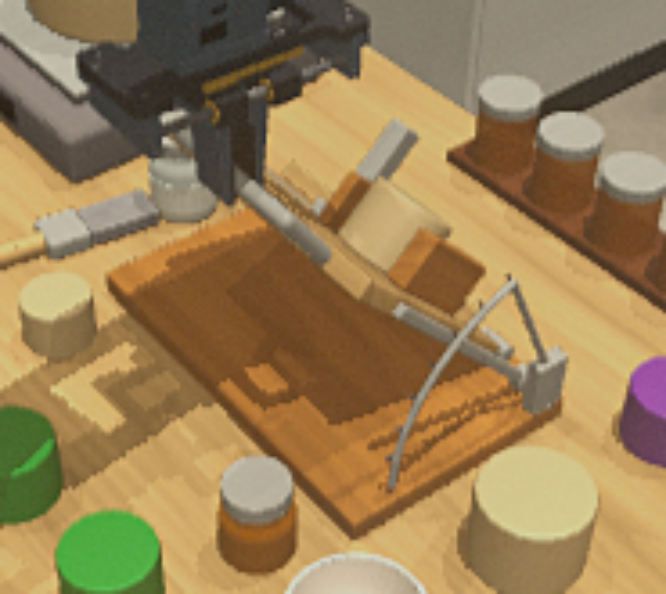

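The side crop shows the gripper holding the bar at (235,190). The board is raised with the truckle (390,220) between jaw (345,195) and stop (440,270), and it looks close to parallel with the pointer (400,310)–(520,375). One precise angle check before handing in.

```bash
python3 - <<'E'
from m import *
def run(f,n,brd):
    J=jig(pts(f)); x,y,z=J[...,0],J[...,1],J[...,2]; d=100-x; h=z-31
    best=[]
    for t in np.arange(.7,.95,.004):
        u=d*np.cos(t)+h*np.sin(t); w=-d*np.sin(t)+h*np.cos(t)
        mb=(abs(w-9)<1.5)&(u>30)&(u<198)&(y>-105)&(y<125)
        mp=(abs(w-(5 if n=="top" else 3))<2.)&(u>60)&(u<200)&(abs(y+142)<8)
        best.append((t,mb.sum(),mp.sum()))
    b=np.array(best); sm=lambda c:(b[:,0]*c**3).sum()/(c**3).sum()
    print(n,"board",sm(b[:,1]) if brd else "","pointer",sm(b[:,2]), b[b[:,1].argmax(),:2],b[b[:,2].argmax(),[0,2]])
for n in("top","side"):
    run(dict(np.load(n+".npz")),n,0); run(grab(n),n,1)
s=env.state();print(s["ee_pos"],s["qvel"],s["force"])
E
```

```text
top board  pointer 0.8259362599761999 [ 0.724 13.   ] [ 0.824 64.   ]
top board 0.8028115979465584 pointer 0.8265664512351658 [  0.8 317. ] [ 0.824 62.   ]
side board  pointer 0.8159860409386691 [ 0.72 13.  ] [ 0.804 49.   ]
side board 0.8231476682568536 pointer 0.8171866804959056 [  0.812 242.   ] [ 0.804 50.   ]
[531.2528402   99.2855467  207.70269898] [-0.02383266 -0.00939537 -0.00161511  0.03557586 -0.09469996 -0.02465532] [-12.29888235   2.55483772   9.00997248]
```

```bash
python3 -c "
from workcell import env
print(env.job_done())"
```

```text
the job is handed in; nothing more can be done
None
```

I handed the job in after about 11 s. The cheese is shut between jaw and stop, and the gripper still holds the board by its handle at about 0.81 rad against the pointer's 0.82 rad; the hand-in gave no verdict back.

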